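# Seat the loaded rotor on the spin cleaner's keyed spindle

### The job

Fit the rotor that carries the two printed splints onto the spin cleaner: lift it off its parking stand by the blue handle, lower it over the upright spindle in the bowl, and, pressing only lightly, turn it to and fro until its keyway drops over the spindle's key and the hub sits fully home on the seat. Never force it down (the rotor must not press or bump on the machine with more than 30 N) or tip it over, leave the other things on the bench where they are, and finish with the rotor level and let go.

Things in the scene. Friction and masses are not known exactly. Their poses are not given: they have to be found in the camera images.
- rotor: Rotor, 0.23 to 0.35 kg, 148 mm across, 82 high: aluminium disc with a hub below, an upright blue handle blade above and a whitish splint pinned on either side of the blade (towards +y and -y, from 25 mm off the axis outwards, 13 mm high). Origin: centre of the hub's underside; z up, on its axis. The disc's top is 34 mm above the origin. A red line on the rim at -x shows where the keyway is.
- rotor_grip (a point): Middle of the rotor's blue handle blade, 60 mm above the rotor's origin, same axes. The blade is 16 mm thick along x (grip it across x, between the splints), 46 mm long along y and 48 mm tall: from 26 mm below this point (the disc's top face) to 22 mm above it.
- rotor_hub (a point): Centre of the hub's underside (the rotor's origin and axes). The hub is 54 mm across and 30 mm deep up to the disc. From below it has a round bore, 26 mm across, 30 mm deep, closed above. One keyway, 7.6 mm wide and as deep as the bore, is cut into the bore's wall on the -x side (under the red line), out to 19.5 mm from the axis.
- stand: Black round parking stand, fixed, 114 mm across, top 12 mm above the bench, with a plain 20 mm post whose tip is 32 mm above the bench. Origin under its centre. At the start the rotor's hub stands on it with the post loose in the bore: lift the rotor straight up by more than 20 mm.
- spin_cleaner: White bench spin cleaner, fixed, 212 mm wide, reaching 140 mm ahead of and 106 mm behind its origin, housing 54 mm high, with an open grey bowl (172 mm across inside at the floor, 180 at the rim, rim 116 mm above the bench). Origin on the bench under the spindle's axis, z up; its front with the control panel faces -x. The spindle is in mid-bowl.
- spindle_seat (a point): Centre of the spindle's seat, 66 mm above the bench: a steel shoulder 56 mm across on which the hub's underside must come to rest. Axes as those of spin_cleaner; they do not turn with the spindle. The spindle is on soft motor mounts and gives way downward by about 1 mm per 2.5 N, up to 9 mm, then it is hard; this point and spindle_tip sink with it.
- spindle_tip (a point): Top of the spindle, 28 mm above its seat: a 24 mm round shaft, its top 6 mm tapering to 17 mm across. One brass key, 6 mm wide, sticks 5 mm out of the shaft from the seat up to 12 mm above it: a hub that is not lined up stands on the key 12 mm too high. The key is not measured; it points up to 40 degrees to either side of the cleaner's front (-x). The spindle itself turns only against a drag of 0.2 N m.
- wax_block: Bystander: yellow block of modelling wax, 30 x 62 x 19 mm, origin at the centre of its underside. Leave it alone.
- white_pot: Bystander: white screw-lid pot, 60 x 60 x 55 mm, origin at the centre of its underside. Leave it alone.
- cast_upper: Bystander: white plaster cast of an upper jaw, 57 x 68 x 30 mm, origin at the centre of its underside. Leave it alone.
- acrylic_powder: Bystander: white jar with a blue cap, 51 x 52 x 82 mm, origin at the centre of its underside. Leave it alone.
- phone: Bystander: dark smartphone lying flat, 75 x 152 x 9 mm, origin at the centre of its underside. Leave it alone.

How it is judged:
By the outcome, as a careful person would: the job done as asked, in the order asked, and still so for the second after the job is handed in, with the robot touching nothing.
It also fails if it takes over 54 s, if anything falls off the work surface, if the arm or the gripper's body presses on something with over 40 N, if the wrist force passes 120 N, or if a joint passes its speed limit or range.

### The arm

A 6-joint arm with a two-finger parallel gripper is mounted at the origin on a cart in front of the work surface, level with it; the furniture and walls round the work are solid. World frame = base frame: x ahead of the robot, y to its left, z up, the work surface at z = 0. Lengths are in m, angles in degrees, forces in N, time in s.
With the tool pointing down it reaches from about 0.4 to 0.825 m from the base axis. Payload 7 kg.
Tool frame: the origin (TCP) lies at the very end of the fingers, on their centre line; the grasp point (between the pads) lies 19 mm behind it; z points along the fingers, y is the direction in which the jaws open and shut (so a half turn about z gives the same grasp; the last joint's range is limited). The gripper opens to 88 mm and grips with 3 to 60 N. Pads are 19 mm wide; open, the fingers measure 130 mm over their backs; the gripper's body (78 mm by 193 mm) begins 47 mm behind the grasp point.
Start: joints at [-48.982, 20.546, 0.682, 0, -70.136, -16.507], TCP at [0.28, -0.614, 0.227] pointing down, gripper open.
Joint ranges: [-176.03, 176.03], [-82.01, 121.73], [-58.28, 71.71], [-173.87, 95.51], [-174.79, -0.11], [-173.66, 173.66]. Speed limits (degrees/s): [136.94, 136.94, 172.46, 180, 180, 180].

### API

Orientations are given as [roll, pitch, yaw] about the fixed x, y, z axes, in that order (R = Rz(yaw) Ry(pitch) Rx(roll)).
In Python, from plant import telemetry, optics, ctrl gives the robot as it stands.
- The arm moves only by the tool servo_tool, never from a script. Its argument "rows" is a list of rows, each a list of 3 entries, a list of its own where there are three numbers: the shift along the tool's x, y, z in m, then the turn, a rotation vector about the tool's x, y, z in units of 6 degrees (1.0 is 6 degrees), then the closure, from 0 (fully open) to 1 (shut). A call has 1 to 20 rows; each row shifts and turns the commanded pose from where the row before left it, along the tool's axes as they then stand; what a row does not reach is not made up. A row lasts 1/12 s, in which the tool goes at most 41.7 mm and 7.16 degrees, less where a joint would pass 70% of its speed; a pose out of reach is approached as far as the arm can. A call is refused whole if a number of a shift passes 0.0417 or a number of a turn 1, either way. A call with a gripper value outside its range is refused whole. The fingers move at their own pace and stop on an object; the grip force is fixed at half the most. Time passes only in rows, so rows that do not move let the fingers close. It gives the time, the measured TCP pose, the force and the opening at its end, in the units of the state.
- telemetry.get_obs(): the state, without advancing time (a new reading comes with each control period).
- optics.snapshot(name): name is "scene" or "side" or "wrist"; returns the picture (384x512x3 uint8, red, green, blue); there is no depth.
- optics.camera_info(name): a dict with "mtx" (3x3 intrinsics, pixels), "D" ([k1, k2, p1, p2, k3] as OpenCV has them; the pictures are not rectified), "rvec" (rotation vector, rad) and "tvec" (3), from world to camera coordinates, as OpenCV has them. Camera axes: x right, y down, z forward; pixel columns grow to the right and rows downward; lengths in m; the calibration is good to about 2 mm. A picture is of the moment at which its call begins: read the wrist's pose just before it. camera_info takes no time and is no camera call; for the wrist camera it gives the pose at the moment of the call.
- ctrl.close_job(): hands the job in, once; it reports no verdict.
The state is a dict: "clock": time; "joint_pos": joint angles; "qvel": joint speeds; "tau": joint torques, N m; "tool_pos": TCP position; "orientation": TCP orientation; "force": force on the tool from outside, world axes, zero at the start; "moment": the same for the moment, N m; "opening": finger opening in m.
Only numpy, scipy, OpenCV 4.12 (cv2) and the standard library are available. Lean on these libraries where they do the work, as an engineer would, in place of code of your own. Each camera call takes 0.05 s, during which the arm holds its last target.

## Working session

There is one attempt and no reset: what is moved stays moved. The work goes in short steps, Python scripts to look and compute and a tool call to move; the robot and the scene stay as the last step left them, time stands still between calls to the robot, and variables do not carry over. Pictures are saved under pics/ and viewed, and the job is handed in when it is done.

Besides the shell and the picture viewer there is one more tool, called after "Call:" in YAML: its name, and indented under it one key for each argument. servo_tool: Moves the arm, as the interface text tells. Its arguments: {"type":"object","properties":{"rows":{"type":"array"}},"required":["rows"]}

```bash
mkdir -p pics; ls
python3 - <<'E'
from plant import telemetry, optics, ctrl
import cv2
o=telemetry.get_obs();print(o)
for n in("scene","side","wrist"):
    im=optics.snapshot(n);cv2.imwrite(f"pics/{n}0.png",im[...,::-1]);c=optics.camera_info(n);print(n,c)
E
```

```text
pics
{'clock': 0.0, 'joint_pos': array([-4.89826191e+01,  2.05916983e+01,  6.33690764e-01, -1.87675100e-02,
       -7.01355085e+01, -1.65071632e+01]), 'qvel': array([ 0.0001609 , -0.03245656, -0.01765117, -0.05140662, -0.04881925,
       -0.01689506]), 'tau': array([ 1.07157219e-03, -5.82715917e+01,  2.93065041e+01,  6.99700803e+00,
        7.05625236e-03, -1.87296123e-04]), 'tool_pos': array([ 0.27979776, -0.61374567,  0.22562334]), 'orientation': array([ 1.79905325e+02, -9.65813167e-03, -1.55496166e+02]), 'force': array([ 0.72430389, -0.21531613,  0.29555369]), 'moment': array([0.03457695, 0.01690968, 0.0428177 ]), 'opening': 0.08758460928479332}
scene {'mtx': array([[384.60712134,   0.        , 255.59002893],
       [  0.        , 384.60712134, 188.2152361 ],
       [  0.        ,   0.        ,   1.        ]]), 'D': array([0.01170393, 0.        , 0.        , 0.        , 0.        ]), 'rvec': array([ 1.37786113, -2.23424673,  0.89128659]), 'tvec': array([0.28523662, 0.42066941, 1.25252233])}
side {'mtx': array([[455.96999624,   0.        , 250.87538656],
       [  0.        , 455.96999624, 185.56047247],
       [  0.        ,   0.        ,   1.        ]]), 'D': array([-0.14501778,  0.        ,  0.        ,  0.        ,  0.        ]), 'rvec': array([ 2.00490673,  0.0229975 , -0.03365   ]), 'tvec': array([-0.56568874,  0.10803639,  1.82880736])}
wrist {'mtx': array([[277.26431607,   0.        , 255.92011709],
       [  0.        , 277.26431607, 197.22880076],
       [  0.        ,   0.        ,   1.        ]]), 'D': array([-0.06658988,  0.        ,  0.        ,  0.        ,  0.        ]), 'rvec': array([-1.61566047, -2.51084306, -0.32576715]), 'tvec': array([ 0.67378689, -0.03246483,  0.3899986 ])}
```

View pics/scene0.png

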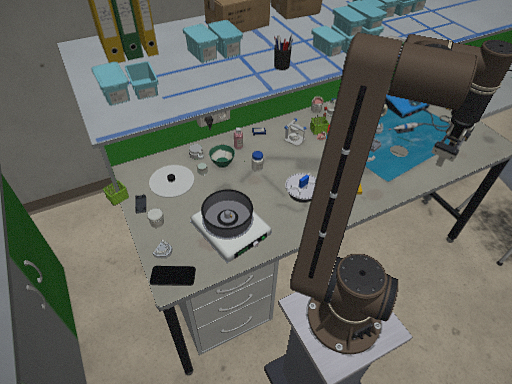

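View pics/side0.png

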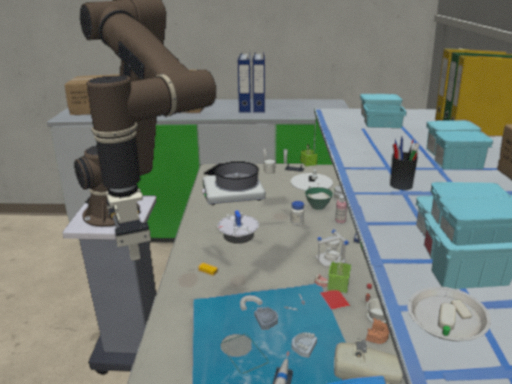

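View pics/wrist0.png

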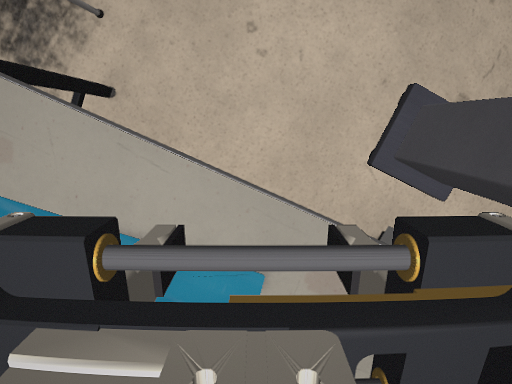

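The scene view shows the rotor near (303,183), the cleaner's bowl near (228,212), the wax at (360,190) and the phone at (173,275). The side view shows the rotor at (238,225) and the bowl at (237,175). Next I'll zoom in on these.

```bash
cat > h.py <<'E'
from plant import telemetry, optics, ctrl
import cv2, numpy as np
from scipy.spatial.transform import Rotation as R
def proj(c,P): return cv2.projectPoints(np.atleast_2d(np.array(P,float)),c['rvec'],c['tvec'],c['mtx'],c['D'])[0][:,0]
def ray(c,uv):
    n=cv2.undistortPoints(np.array([[uv]],float),c['mtx'],c['D'])[0,0]
    M=cv2.Rodrigues(c['rvec'])[0]; o=-M.T@c['tvec']; d=M.T@np.array([n[0],n[1],1]); return o,d
def onz(c,uv,z):
    o,d=ray(c,uv); return o+d*(z-o[2])/d[2]
def st():
    o=telemetry.get_obs(); print(round(o['clock'],3),o['tool_pos'].round(4),o['orientation'].round(2),'F',o['force'].round(2),'M',o['moment'].round(3),'op',round(o['opening'],4)); return o
E
python3 - <<'E'
from h import *
s=optics.camera_info("scene");d=optics.camera_info("side")
for n,p in(("rotor",(303,183)),("x",(303,180))): print(onz(s,p,.07))
print(onz(d,(238,216),.08), onz(d,(237,170),.116), onz(s,(227,203),.116), onz(s,(228,215),.09))
def crop(f,x,y,w,h,k,o):
    a=cv2.imread(f)[y:y+h,x:x+w];cv2.imwrite(o,cv2.resize(a,None,fx=k,fy=k,interpolation=cv2.INTER_CUBIC))
crop("pics/scene0.png",185,160,160,110,5,"pics/sc1.png")
crop("pics/side0.png",190,150,90,100,6,"pics/sd1.png")
E
```

```text
[ 0.52025368 -0.16080965  0.07      ]
[ 0.53475354 -0.16982641  0.07      ]
[ 0.52666887 -0.17180259  0.08      ] [0.50425429 0.16293916 0.116     ] [0.52190876 0.17484388 0.116     ] [0.4878554  0.18713935 0.09      ]
```

View pics/sc1.png

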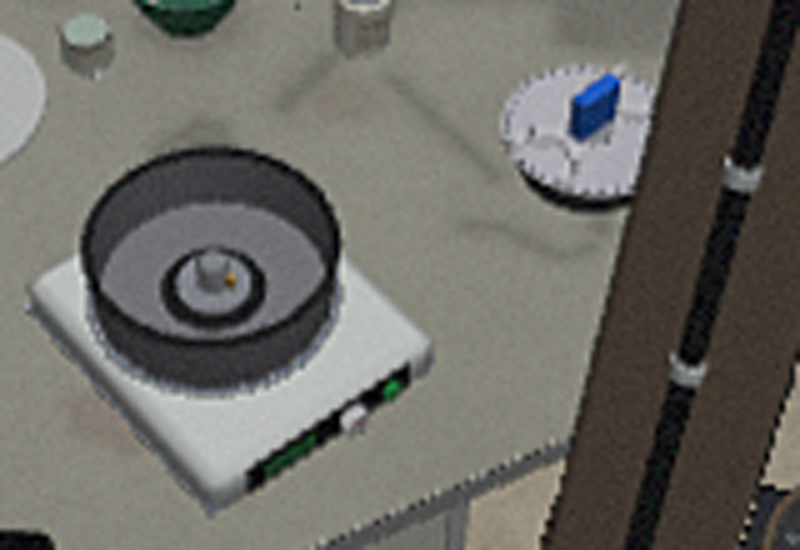

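View pics/sd1.png

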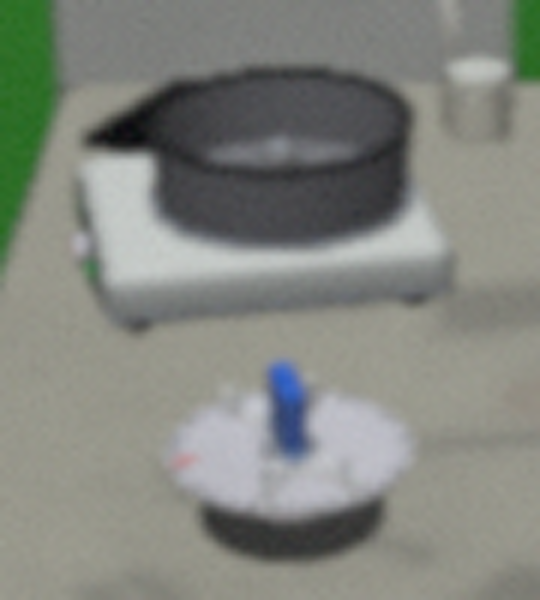

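Run:
```python
from h import *
s=optics.camera_info("scene");d=optics.camera_info("side");w=optics.camera_info("wrist")
q=lambda x,y:(190+x/6-.4,150+y/6-.4)
e=lambda x,y:(185+x/5-.4,160+y/5-.4)
print("red",onz(d,q(183,462),.046),"disc c",onz(d,q(292,452),.046),"handle top",onz(d,q(284,370),.094))
print("scene handle top", onz(s,e(597,88),.094))
print("spindle tip side",onz(d,q(282,143),.094), "scene",onz(s,e(213,254),.094),"key",onz(s,e(231,282),.075))
print("rim s",onz(s,e(211,246),.116),onz(d,q(284,118),.116))
o=st(); M=cv2.Rodrigues(w['rvec'])[0];T=R.from_euler('xyz',o['orientation'],degrees=True).as_matrix()
print("cam in tool",T.T@(-M.T@w['tvec']-o['tool_pos'])); print("cam axes in tool (cols)",(T.T@M.T).round(3)); print(T.round(3))
```

```text
red [ 0.46282939 -0.18889668  0.046     ] disc c [ 0.52700047 -0.17629444  0.046     ] handle top [ 0.52268068 -0.1623116   0.094     ]
scene handle top [ 0.52771138 -0.16714297  0.094     ]
spindle tip side [0.50111327 0.17758688 0.094     ] scene [0.50613514 0.18199481 0.094     ] key [0.49014054 0.17524053 0.075     ]
rim s [0.49674804 0.18694013 0.116     ] [0.50350359 0.17085619 0.116     ]
0.15 [ 0.2799 -0.6138  0.2258] [ 1.7993e+02 -1.0000e-02 -1.5550e+02] F [ 0.43  0.39 -0.68] M [-0.006  0.001  0.036] op 0.0876
cam in tool [ 0.0681514   0.00066344 -0.15887401]
cam axes in tool (cols) [[-0.    -0.967 -0.255]
 [ 1.    -0.    -0.   ]
 [ 0.    -0.255  0.967]]
[[-0.91  -0.415 -0.001]
 [-0.415  0.91   0.001]
 [ 0.     0.001 -1.   ]]
```

Call:
servo_tool:
  rows:
    - [[-0.029, 0.0217, 0], [0, 0, 0], 0]
    - [[-0.029, 0.0217, 0], [0, 0, 0], 0]
    - [[-0.029, 0.0217, 0], [0, 0, 0], 0]
    - [[-0.029, 0.0217, 0], [0, 0, 0], 0]
    - [[-0.029, 0.0217, 0], [0, 0, 0], 0]
    - [[-0.029, 0.0217, 0], [0, 0, 0], 0]
    - [[-0.029, 0.0217, 0], [0, 0, 0], 0]
    - [[-0.029, 0.0217, 0], [0, 0, 0], 0]
    - [[-0.029, 0.0217, 0], [0, 0, 0], 0]
    - [[-0.029, 0.0217, 0], [0, 0, 0], 0]
    - [[-0.029, 0.0217, 0], [0, 0, 0], 0]
    - [[-0.029, 0.0217, 0], [0, 0, 0], 0]
    - [[-0.029, 0.0217, 0], [0, 0, 0], 0]
    - [[-0.029, 0.0217, 0], [0, 0, 0], 0]

```text
clock: 1.32
tool_pos: [0.5238, -0.1675, 0.2266]
orientation: [-180.0, 0.0, -155.5]
force: [0.3, -0.3, 0.6]
opening: 0.0877
```

Call:
servo_tool:
  rows:
    - [[0, 0, 0], [0, 0, -1], 0]
    - [[0, 0, 0], [0, 0, -1], 0]
    - [[0, 0, 0], [0, 0, -1], 0]
    - [[0, 0, 0], [0, 0, -1], 0]
    - [[0, 0, 0], [0, 0, -1], 0]
    - [[0, 0, 0], [0, 0, -1], 0]
    - [[0, 0, 0], [0, 0, -1], 0]
    - [[0, 0, 0], [0, 0, -1], 0]
    - [[0, 0, 0], [0, 0, -1], 0]
    - [[0, 0, 0], [0, 0, -1], 0]
    - [[0, 0, 0], [0, 0, -1], 0]
    - [[0, 0, 0], [0, 0, -1], 0]
    - [[0, 0, 0], [0, 0, -1], 0]
    - [[0, 0, 0], [0, 0, 0], 0]
    - [[0, 0, 0], [0, 0, 0], 0]

```text
clock: 2.57
tool_pos: [0.5232, -0.1693, 0.2264]
orientation: [180.0, 0.0, -77.7]
force: [0.0, -0.0, 0.1]
opening: 0.0879
```

Run:
```python
from h import *
o=st();print(o['joint_pos'].round(1))
for n in("wrist","scene"):
    im=optics.snapshot(n)[...,::-1];cv2.imwrite(f"pics/{n}1.png",im)
cv2.imwrite("pics/wrist1b.png",cv2.resize(cv2.imread("pics/wrist1.png"),(800,600),interpolation=cv2.INTER_CUBIC))
a=im[160:250,185:345];cv2.imwrite("pics/sc2.png",cv2.resize(a,None,fx=5,fy=5,interpolation=cv2.INTER_CUBIC))
```

```text
2.567 [ 0.5232 -0.1693  0.2264] [ 1.7998e+02  1.0000e-02 -7.7680e+01] F [ 0.04 -0.04  0.07] M [ 0.032  0.07  -0.079] op 0.0879
[  2.5   8.8 -15.2  -0.  -66.    9.8]
```

View pics/wrist1b.png

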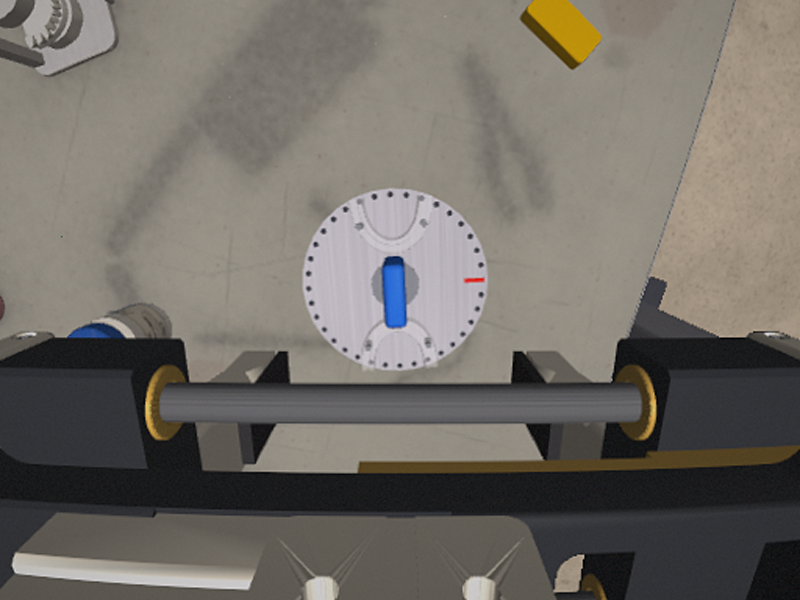

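View pics/sc2.png

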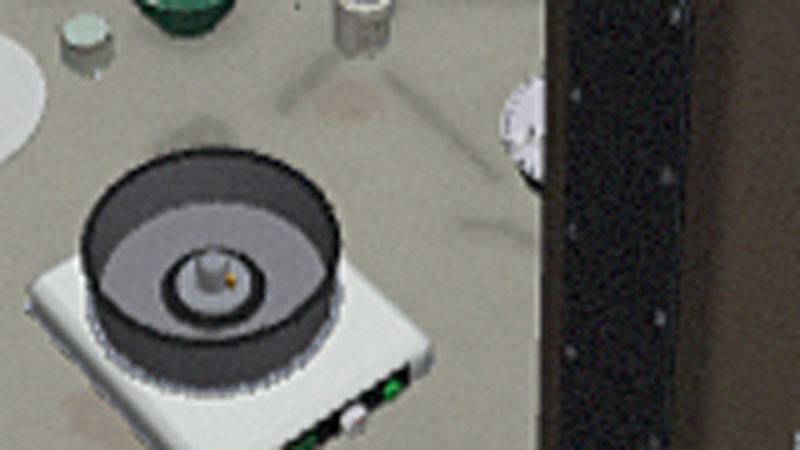

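The wrist view shows the disc centred at about (395,280) in the 800-px picture, with the red line at (464–484,280). The blue blade is near (394,292) and tilted slightly. I'll measure these precisely.

Run:
```python
from h import *
im=cv2.imread("pics/wrist1.png");w=optics.camera_info("wrist")
hsv=cv2.cvtColor(im,cv2.COLOR_BGR2HSV)
roi=np.zeros(im.shape[:2],np.uint8);cv2.circle(roi,(253,179),65,255,-1)
roi[238:]=0
blue=cv2.inRange(hsv,(100,150,60),(125,255,255))&roi
red=(cv2.inRange(hsv,(0,120,100),(8,255,255))|cv2.inRange(hsv,(172,120,100),(180,255,255)))&roi
# disc: fit model of circle at z=.046: bright pixels; fit contour points
g=cv2.GaussianBlur(cv2.cvtColor(im,cv2.COLOR_BGR2GRAY),(0,0),1.0)
M=cv2.moments(red,True);rc=(M['m10']/M['m00'],M['m01']/M['m00']);print('red',M['m00'],rc)
# edge points radially: strongest gradient
c=np.array([252.5,179.]);pts=[]
for a in np.radians(np.arange(0,360,4)):
    r=np.arange(50,68,.25);xy=c+np.c_[np.cos(a)*r,np.sin(a)*r]
    if xy[-1,1]>232: continue
    v=cv2.remap(g,xy[:,0].astype(np.float32),xy[:,1].astype(np.float32),1).ravel().astype(float)
    k=np.argmin(np.gradient(v)); pts.append(xy[k])
P=np.array([onz(w,p,.045)[:2] for p in pts])
from scipy.optimize import least_squares
f=least_squares(lambda q:np.hypot(*(P-q[:2]).T)-q[2],[.525,-.168,.074],loss='soft_l1',f_scale=.001).x
print('disc c',f,len(P))
r=onz(w,rc,.046)[:2];print('red pos',r,'yaw',np.degrees(np.arctan2(*(f[:2]-r)[::-1])))
cs=max(cv2.findContours(blue,cv2.RETR_EXTERNAL,cv2.CHAIN_APPROX_NONE)[0],key=cv2.contourArea)
rect=cv2.minAreaRect(cs);bx=cv2.boxPoints(rect);print(rect)
print(np.array([onz(w,p,.094)[:2] for p in bx]))
# fit model: project blade box at grid
from itertools import product
def mask(x,y,ps):
    B=np.array([(sx*.008,sy*.023,z) for sx,sy,z in product((-1,1),(-1,1),(.046,.094))]);Q=B.copy()
    Q[:,:2]=B[:,:2]@np.array([[np.cos(ps),np.sin(ps)],[-np.sin(ps),np.cos(ps)]])+[x,y]
    h=cv2.convexHull(proj(w,Q).astype(np.float32))
    m=np.zeros((384*4,512*4),np.uint8);cv2.fillConvexPoly(m,np.round((h+.5)*4).astype(np.int32),255);return cv2.resize(m,(512,384),interpolation=cv2.INTER_AREA)/255.
from scipy.optimize import minimize
t=blue/255.
best=minimize(lambda q:((mask(f[0]+q[0]/1000,f[1]+q[1]/1000,np.radians(q[2]))-t)**2).sum(),[0,0,12],method='Nelder-Mead',options=dict(initial_simplex=[[0,0,12],[3,0,12],[0,3,12],[0,0,17]]))
print('blade fit offset mm, yaw',best.x,best.fun,t.sum())
```

```text
red 34.0 (302.9117647058824, 178.91176470588235)
disc c [ 0.52745373 -0.16706497  0.0728391 ] 70
red pos [ 0.46650529 -0.1836605 ] yaw 15.2316910409871
((251.82293701171875, 186.45884704589844), (44.9438591003418, 13.682907104492188), 87.1375961303711)
[[ 0.54144478 -0.19275685]
 [ 0.52751733 -0.19653127]
 [ 0.51450256 -0.14877047]
 [ 0.52900805 -0.14480096]]
blade fit offset mm, yaw [-0.22445165 -1.64023199 15.388147  ] 100.91447904652057 590.0
```

Call:
servo_tool:
  rows:
    - [[-0.0374, -0.0059, 0], [0, 0, 0], 0]
    - [[-0.0374, -0.0059, 0], [0, 0, 0], 0]
    - [[-0.0374, -0.0059, 0], [0, 0, 0], 0]
    - [[-0.0374, -0.0059, 0], [0, 0, 0], 0]
    - [[-0.0374, -0.0059, 0], [0, 0, 0], 0]
    - [[-0.0374, -0.0059, 0], [0, 0, 0], 0]
    - [[-0.0374, -0.0059, 0], [0, 0, 0], 0]
    - [[-0.0374, -0.0059, 0], [0, 0, 0], 0]
    - [[-0.0374, -0.0059, 0], [0, 0, 0], 0]
    - [[0, 0, 0], [0, 0, 0], 0]
    - [[0, 0, 0], [0, 0, 0], 0]
    - [[0, 0, 0], [0, 0, 0], 0]

```text
clock: 3.67
tool_pos: [0.5021, 0.1709, 0.2264]
orientation: [180.0, -0.0, -77.5]
force: [1.5, -0.6, 0.3]
opening: 0.0875
```

Run:
```python
from h import *
o=st();print(o['joint_pos'].round(1))
n="wrist"
w=optics.camera_info(n)
im=optics.snapshot(n)[...,::-1];cv2.imwrite(f"pics/{n}2.png",im)
np.savez("w2.npz",**w)
cv2.imwrite("pics/wrist2b.png",cv2.resize(im[100:280,140:380],None,fx=3.3,fy=3.3,interpolation=cv2.INTER_CUBIC))
print(proj(w,[[.504,.18,.094],[.504,.18,.066],[.504,.18,.116]]))
```

```text
3.667 [0.5021 0.1709 0.2264] [ 1.7997e+02 -1.0000e-02 -7.7520e+01] F [ 1.46 -0.56  0.26] M [-0.036  0.11   0.005] op 0.0875
[ 40.    6.9 -17.5  -0.  -65.6 -27.5]
[[252.33591817 196.78223951]
 [252.62770601 190.80944965]
 [252.06721308 202.28658302]]
```

View pics/wrist2b.png

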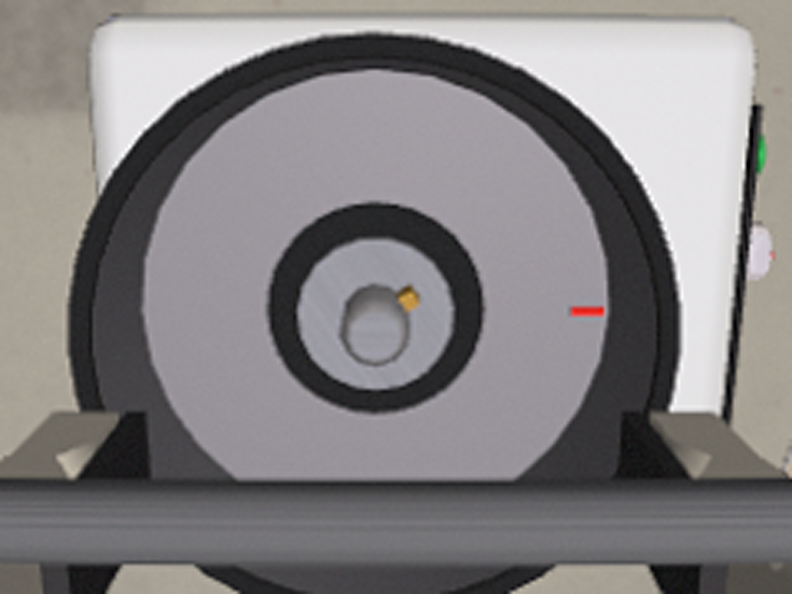

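The cleaner is clear from above. In the crop the seat disc is centred at about (376,314), the shaft top at (376,335), the brass key at (408,298) and a red mark on the bowl floor at (586,311). Now I'll fit them.

Run:
```python
from h import *
from scipy.optimize import least_squares
im=cv2.imread("pics/wrist2.png");w=dict(np.load("w2.npz"))
g=cv2.GaussianBlur(cv2.cvtColor(im,cv2.COLOR_BGR2GRAY),(0,0),.7)
S=3.3;cv=lambda x,y:np.array([140+x/S-.35,100+y/S-.35])
def circ(c,r0,r1,z,sgn,guess,angs=np.arange(0,360,5)):
    P=[]
    for a in np.radians(angs):
        r=np.arange(r0,r1,.2);xy=c+np.c_[np.cos(a)*r,np.sin(a)*r]
        v=cv2.remap(g,xy[:,0].astype(np.float32),xy[:,1].astype(np.float32),1).ravel().astype(float)
        k=np.argmax(sgn*np.gradient(v));P.append(onz(w,xy[k],z)[:2])
    P=np.array(P);q=least_squares(lambda q:np.hypot(*(P-q[:2]).T)-q[2],guess,loss='soft_l1',f_scale=.0005).x
    return q
print('seat',circ(cv(376,314),19,28,.066,-1,[.504,.18,.028]))
print('ring',circ(cv(376,307),28,38,.066,1,[.504,.18,.04]))
print('floor',circ(cv(376,300),60,76,.062,-1,[.504,.18,.086],np.r_[-170:-10:4]))
print('rimout',circ(cv(376,330),78,100,.116,1,[.504,.18,.09],np.r_[-170:-10:4]))
hsv=cv2.cvtColor(im,cv2.COLOR_BGR2HSV)
m=cv2.inRange(hsv,(10,120,90),(30,255,255));m[:180]=0;m[200:]=0;m[:,:255]=0;m[:,275:]=0
M=cv2.moments(m,True);k=(M['m10']/M['m00'],M['m01']/M['m00']);print('key px',k,M['m00'])
kp=onz(w,k,.077)[:2];print(kp)
m=(cv2.inRange(hsv,(0,150,120),(8,255,255))|cv2.inRange(hsv,(172,150,120),(180,255,255)));m[:150]=0;m[230:]=0;m[:,:300]=0;m[:,340:]=0
M=cv2.moments(m,True);rk=(M['m10']/M['m00'],M['m01']/M['m00']);rp=onz(w,rk,.062)[:2];print('redmark',rk,rp)
for c in([.504,.18],):
    d=kp-c;print(np.degrees(np.arctan2(-d[1],-d[0])),np.hypot(*d))
# shaft top: pixel
print('top', onz(w,cv(376,335),.094))
```

```text
seat [0.50203409 0.18504    0.02785143]
ring [0.50245062 0.1833113  0.03869231]
floor [0.50216166 0.18451518 0.08489862]
rimout [0.50216622 0.18436331 0.0943118 ]
key px (263.2692307692308, 190.23076923076923) 26.0
[0.49271452 0.17412903]
redmark (317.5, 193.92857142857142) [0.42666593 0.16781533]
27.484484576927173 0.012721253310587639
top [0.50161583 0.18453012 0.094     ]
```

Run:
```python
from h import *
im=cv2.imread("pics/wrist2.png");w=dict(np.load("w2.npz"))
hsv=cv2.cvtColor(im,cv2.COLOR_BGR2HSV)
m=cv2.inRange(hsv,(10,90,60),(32,255,255));m[:180]=0;m[200:]=0;m[:,:255]=0;m[:,275:]=0
t=m/255.;print(t.sum())
a=np.linspace(0,2*np.pi,40)
def fill(h,val,mm): cv2.fillConvexPoly(mm,np.round((cv2.convexHull(h.astype(np.float32))+.5)*8).astype(np.int32),val)
def model(c,ang):
    mm=np.zeros((384*8,512*8),np.uint8);u=np.radians(ang);d=-np.array([np.cos(u),np.sin(u)]);n=np.array([-d[1],d[0]])
    K=[[*(c+d*r+n*s),z] for r in(.011,.017) for s in(-.003,.003) for z in(.066,.078)]
    fill(proj(w,K),255,mm)
    T=np.r_[[[c[0]+.012*np.cos(x),c[1]+.012*np.sin(x),z] for x in a for z in(.078,.088)],[[c[0]+.0085*np.cos(x),c[1]+.0085*np.sin(x),.094] for x in a]]
    fill(proj(w,T),0,mm)
    return cv2.resize(mm,(512,384),interpolation=cv2.INTER_AREA)/255.
for c in ([.502,.1845],[.502,.1835],[.502,.1855],[.501,.1845],[.503,.1845]):
    e=[(((model(np.array(c),g)-t)**2).sum(),g) for g in range(30,66,2)];print(c,sorted(e)[:4])
```

```text
33.0
[0.502, 0.1845] [(np.float64(9.328304498269896), 46), (np.float64(10.238108419838525), 44), (np.float64(10.382652825836217), 48), (np.float64(12.436047673971547), 42)]
[0.502, 0.1835] [(np.float64(16.731687812379853), 42), (np.float64(16.839846212995003), 44), (np.float64(17.83284890426759), 46), (np.float64(17.838262206843524), 40)]
[0.502, 0.1855] [(np.float64(5.909942329873125), 50), (np.float64(6.484183006535948), 48), (np.float64(7.101053440984238), 46), (np.float64(8.085397923875432), 52)]
[0.501, 0.1845] [(np.float64(15.540545943867741), 50), (np.float64(16.11850826605152), 48), (np.float64(16.507804690503654), 52), (np.float64(17.218439061899268), 46)]
[0.503, 0.1845] [(np.float64(6.367151095732411), 42), (np.float64(6.504575163398693), 44), (np.float64(7.709542483660131), 40), (np.float64(7.882660515186468), 46)]
```

Call:
servo_tool:
  rows:
    - [[0, 0, 0], [0, 0, -0.45], 0]
    - [[0.0371, 0.0072, 0], [0, 0, 0], 0]
    - [[0.0371, 0.0072, 0], [0, 0, 0], 0]
    - [[0.0371, 0.0072, 0], [0, 0, 0], 0]
    - [[0.0371, 0.0072, 0], [0, 0, 0], 0]
    - [[0.0371, 0.0072, 0], [0, 0, 0], 0]
    - [[0.0371, 0.0072, 0], [0, 0, 0], 0]
    - [[0.0371, 0.0072, 0], [0, 0, 0], 0]
    - [[0.0371, 0.0072, 0], [0, 0, 0], 0]
    - [[0.0371, 0.0072, 0], [0, 0, 0], 0]
    - [[0, 0, 0.02], [0, 0, 0], 0]
    - [[0, 0, 0.02], [0, 0, 0], 0]
    - [[0, 0, 0.02], [0, 0, 0], 0]
    - [[0, 0, 0.02], [0, 0, 0], 0]
    - [[0, 0, 0], [0, 0, 0], 0]
    - [[0, 0, 0], [0, 0, 0], 0]

```text
clock: 5.05
tool_pos: [0.5263, -0.1696, 0.1462]
orientation: [179.9, 0.0, -74.9]
force: [0.2, -0.4, 0.6]
opening: 0.0873
```

Run:
```python
from h import *
o=st()
n="wrist"
w=optics.camera_info(n)
im=optics.snapshot(n)[...,::-1];cv2.imwrite(f"pics/{n}3.png",im)
im=np.ascontiguousarray(im)
cv2.imwrite("pics/wrist3b.png",cv2.resize(im,(800,600),interpolation=cv2.INTER_CUBIC))
```

```text
5.05 [ 0.5263 -0.1696  0.1462] [ 1.7988e+02  2.0000e-02 -7.4910e+01] F [ 0.22 -0.39  0.59] M [-0.008  0.096 -0.015] op 0.0873
```

View pics/wrist3b.png

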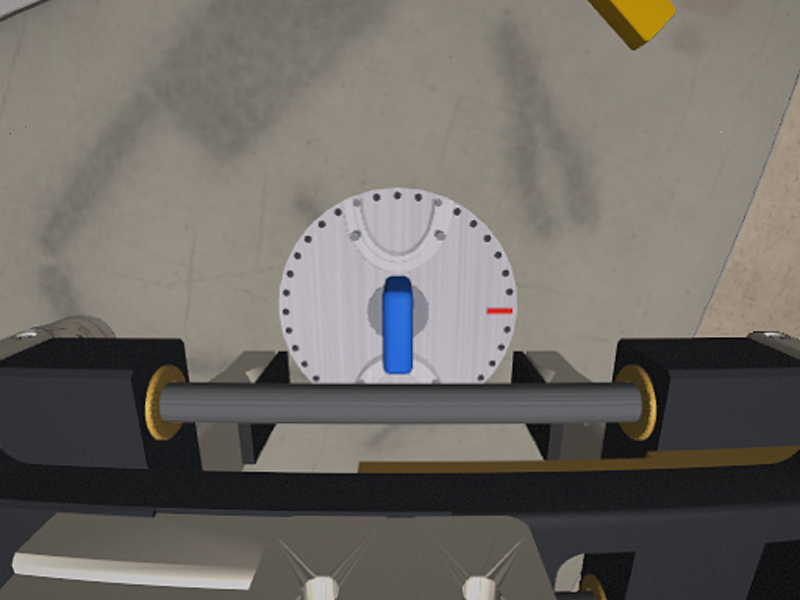

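The view confirms the blade is square to the jaws and centred at about (398,320). I'll descend and look before closing.

Call:
servo_tool:
  rows:
    - [[-0.0012, -0.0012, 0.018], [0, 0, 0], 0]
    - [[0, 0, 0.018], [0, 0, 0], 0]
    - [[0, 0, 0.018], [0, 0, 0], 0]
    - [[0, 0, 0.016], [0, 0, 0], 0]
    - [[0, 0, 0.012], [0, 0, 0], 0]
    - [[0, 0, 0.009], [0, 0, 0], 0]
    - [[0, 0, 0], [0, 0, 0], 0]
    - [[0, 0, 0], [0, 0, 0], 0]

```text
clock: 5.77
tool_pos: [0.5289, -0.1671, 0.0564]
orientation: [-180.0, -0.0, -74.8]
force: [-0.1, 0.9, 0.4]
opening: 0.0873
```

Run:
```python
from h import *
st()
for n in("wrist","side"):
    im=optics.snapshot(n)[...,::-1];cv2.imwrite(f"pics/{n}4.png",im)
a=np.hstack([cv2.resize(cv2.imread("pics/wrist4.png")[150:330,130:380],(400,288)),cv2.resize(im[180:260,180:290],(396,288),interpolation=cv2.INTER_CUBIC)])
cv2.imwrite("pics/c4.png",a)
```

```text
5.767 [ 0.5289 -0.1671  0.0564] [-1.7995e+02 -3.0000e-02 -7.4780e+01] F [-0.09  0.9   0.41] M [-0.023  0.053 -0.013] op 0.0873
```

View pics/c4.png

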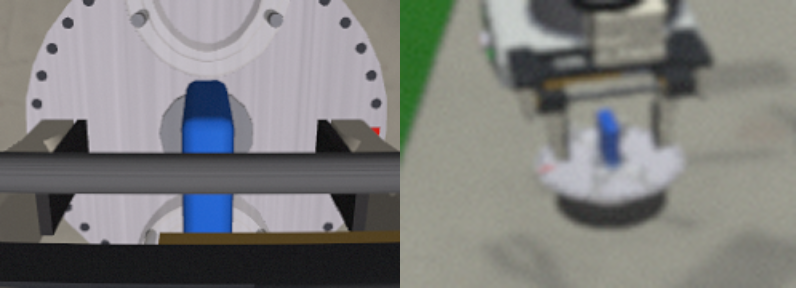

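Call:
servo_tool:
  rows:
    - [[0.0005, 0.0018, 0.0005], [0, 0, 0], 0]
    - [[0, 0, 0], [0, 0, 0], 0.6]
    - [[0, 0, 0], [0, 0, 0], 0.6]
    - [[0, 0, 0], [0, 0, 0], 0.7]
    - [[0, 0, 0], [0, 0, 0], 0.7]
    - [[0, 0, 0], [0, 0, 0], 1]
    - [[0, 0, 0], [0, 0, 0], 1]
    - [[0, 0, 0], [0, 0, 0], 1]
    - [[0, 0, 0], [0, 0, 0], 1]
    - [[0, 0, 0], [0, 0, 0], 1]
    - [[0, 0, 0], [0, 0, 0], 1]
    - [[0, 0, 0], [0, 0, 0], 1]

```text
clock: 6.87
tool_pos: [0.5266, -0.1679, 0.055]
orientation: [180.0, 0.0, -74.8]
force: [0.1, -0.8, 0.8]
opening: 0.0196
```

```bash
python3 -c "from h import *;st()"
```

```text
6.867 [ 0.5266 -0.1679  0.055 ] [180.     0.   -74.79] F [ 0.06 -0.85  0.79] M [0.013 0.091 0.007] op 0.0196
```

Call:
servo_tool:
  rows:
    - [[0, 0, 0], [0, 0, 0], 1]
    - [[0, 0, 0], [0, 0, 0], 1]
    - [[0, 0, 0], [0, 0, 0], 1]
    - [[0, 0, 0], [0, 0, 0], 1]
    - [[0, 0, 0], [0, 0, 0], 1]

```text
clock: 7.28
tool_pos: [0.5266, -0.1678, 0.055]
orientation: [-180.0, 0.0, -74.8]
force: [0.8, 0.0, -1.8]
opening: 0.0161
```

```bash
python3 -c "from h import *;st()"
```

```text
7.283 [ 0.5266 -0.1678  0.055 ] [-180.      0.    -74.79] F [ 0.76  0.02 -1.83] M [ 0.162 -0.191  0.029] op 0.0161
```

Call:
servo_tool:
  rows:
    - [[0, 0, -0.005], [0, 0, 0], 1]
    - [[0, 0, -0.01], [0, 0, 0], 1]
    - [[0, 0, -0.015], [0, 0, 0], 1]
    - [[0, 0, -0.018], [0, 0, 0], 1]
    - [[0, 0, -0.018], [0, 0, 0], 1]
    - [[0, 0, -0.018], [0, 0, 0], 1]
    - [[0, 0, -0.018], [0, 0, 0], 1]
    - [[0, 0, -0.018], [0, 0, 0], 1]
    - [[0, 0, -0.015], [0, 0, 0], 1]
    - [[0, 0, -0.015], [0, 0, 0], 1]
    - [[0, 0, 0], [0, 0, 0], 1]
    - [[0, 0, 0], [0, 0, 0], 1]
    - [[0, 0, 0], [0, 0, 0], 1]

```text
clock: 8.37
tool_pos: [0.5258, -0.1677, 0.2043]
orientation: [179.9, 0.0, -74.8]
force: [0.2, 0.3, -4.2]
opening: 0.0158
```

Run:
```python
from h import *
st()
for n in("wrist","side"):
    im=optics.snapshot(n)[...,::-1];cv2.imwrite(f"pics/{n}5.png",im)
    np.savez(n[0]+"5.npz",**optics.camera_info(n))
a=np.hstack([cv2.resize(cv2.imread("pics/wrist5.png")[130:310,130:380],(400,288)),cv2.resize(im[140:220,180:290],(396,288),interpolation=cv2.INTER_CUBIC)])
cv2.imwrite("pics/c5.png",a)
```

```text
8.367 [ 0.5258 -0.1677  0.2043] [ 1.7995e+02  5.0000e-02 -7.4810e+01] F [ 0.15  0.27 -4.19] M [-0.028  0.165  0.047] op 0.0158
```

View pics/c5.png

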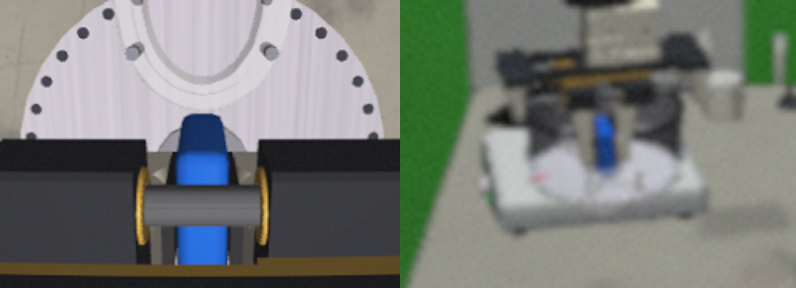

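The rotor is held and lifted level. I'll fit the disc's arc to find its axis relative to the TCP.

Run:
```python
from h import *
from scipy.optimize import least_squares
im=cv2.imread("pics/wrist5.png");w=dict(np.load("w5.npz"));o=st()
g=cv2.GaussianBlur(cv2.cvtColor(im,cv2.COLOR_BGR2GRAY),(0,0),.8)
T=R.from_euler('xyz',o['orientation'],degrees=True).as_matrix();t=o['tool_pos']
z=t[2]-.0095
c=proj(w,[[t[0],t[1],z]])[0];print('axis px',c)
for rr in (None,.0735):
  P=[]
  for a in np.arange(-180,181,3):
    u=np.radians(a)
    if not(-158<a<-22): continue
    rs=np.arange(.068,.080,.0001)
    # in tool plane; camera x = tool +y, up = tool +x
    W=np.array([t+T@np.array([-np.sin(u)*r,np.cos(u)*r,0.0095]) for r in rs]);xy=proj(w,W)
    if xy.min()<3 or xy[:,1].max()>212: continue
    v=cv2.remap(g,xy[:,0].astype(np.float32),xy[:,1].astype(np.float32),1).ravel().astype(float)
    k=np.argmin(np.gradient(v)); P.append((T.T@(onz(w,xy[k],z)-t))[:2])
  P=np.array(P)
  if rr is None: q=least_squares(lambda q:np.hypot(*(P-q[:2]).T)-q[2],[0,0,.074],loss='soft_l1',f_scale=.0005).x
  else: q=least_squares(lambda q:np.hypot(*(P-q[:2]).T)-rr,[0,0],loss='soft_l1',f_scale=.0005).x
  print(len(P),'centre in tool xy',q)
```

```text
8.467 [ 0.5258 -0.1678  0.2039] [ 1.7989e+02  4.0000e-02 -7.4800e+01] F [-0.77  0.3  -3.41] M [-0.043  0.146  0.005] op 0.0157
axis px [255.85443735 231.74233217]
45 centre in tool xy [-0.00018512 -0.00012891  0.07336726]
45 centre in tool xy [-0.00033787 -0.00011626]
```

Call:
servo_tool:
  rows:
    - [[0, 0, 0], [0, 0, -1], 1]
    - [[0, 0, 0], [0, 0, -1], 1]
    - [[0, 0, 0], [0, 0, -1], 1]
    - [[0, 0, 0], [0, 0, -1], 1]
    - [[0, 0, 0], [0, 0, -1], 1]
    - [[0, 0, 0], [0, 0, -0.13], 1]

```text
clock: 8.97
tool_pos: [0.5261, -0.1678, 0.204]
orientation: [179.9, 0.1, -43.7]
force: [0.4, 0.3, -3.6]
opening: 0.0159
```

Call:
servo_tool:
  rows:
    - [[-0.0218, -0.0198, 0], [0, 0, 0], 1]
    - [[-0.0218, -0.0198, 0], [0, 0, 0], 1]
    - [[-0.0218, -0.0198, 0], [0, 0, 0], 1]
    - [[-0.0218, -0.0198, 0], [0, 0, 0], 1]
    - [[-0.0218, -0.0198, 0], [0, 0, 0], 1]
    - [[-0.0218, -0.0198, 0], [0, 0, 0], 1]
    - [[-0.0218, -0.0198, 0], [0, 0, 0], 1]
    - [[-0.0218, -0.0198, 0], [0, 0, 0], 1]
    - [[-0.0218, -0.0198, 0], [0, 0, 0], 1]
    - [[-0.0218, -0.0198, 0], [0, 0, 0], 1]
    - [[-0.0218, -0.0198, 0], [0, 0, 0], 1]
    - [[-0.0218, -0.0198, 0], [0, 0, 0], 1]
    - [[0, 0, 0], [0, 0, 0], 1]
    - [[0, 0, 0], [0, 0, 0], 1]
    - [[0, 0, 0], [0, 0, 0], 1]
    - [[0, 0, 0], [0, 0, 0], 1]

```text
clock: 10.3
tool_pos: [0.5033, 0.184, 0.2046]
orientation: [179.9, 0.0, -44.1]
force: [0.3, -0.3, -3.0]
opening: 0.0159
```

Run:
```python
from h import *
o=st();T=R.from_euler('xyz',o['orientation'],degrees=True).as_matrix()
print("to spindle tool", T.T@(np.array([.5025,.185,.2])-o['tool_pos']))
for n in("wrist","side"):
    im=optics.snapshot(n)[...,::-1];cv2.imwrite(f"pics/{n}6.png",im)
w=optics.camera_info("wrist")
sd=optics.camera_info("side")
a=np.hstack([cv2.resize(cv2.imread("pics/wrist6.png"),(420,315)),cv2.resize(im[110:220,180:290],(315,315),interpolation=cv2.INTER_CUBIC)])
cv2.imwrite("pics/c6.png",a)
```

```text
10.3 [0.5033 0.184  0.2046] [ 1.7994e+02  1.0000e-02 -4.4110e+01] F [ 0.33 -0.32 -2.98] M [-0.113  0.096  0.022] op 0.0159
to spindle tool [-0.00125503 -0.00012991  0.00464988]
```

View pics/c6.png

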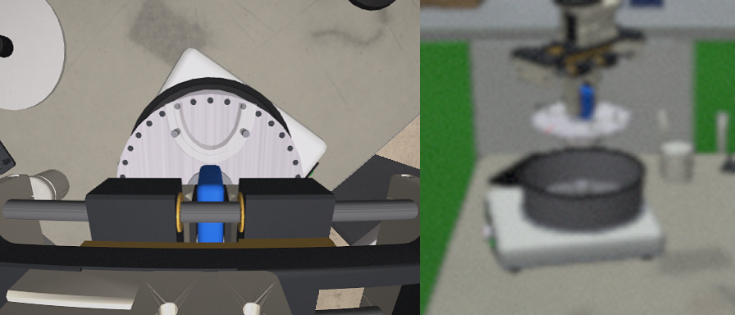

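Call:
servo_tool:
  rows:
    - [[-0.0012, 0, 0.012], [0, 0, 0], 1]
    - [[0, 0, 0.015], [0, 0, 0], 1]
    - [[0, 0, 0.015], [0, 0, 0], 1]
    - [[0, 0, 0.012], [0, 0, 0], 1]
    - [[0, 0, 0.006], [0, 0, 0], 1]
    - [[0, 0, 0], [0, 0, 0], 1]
    - [[0, 0, 0], [0, 0, 0], 1]
    - [[0, 0, 0], [0, 0, 0], 1]

```text
clock: 11.07
tool_pos: [0.5033, 0.1857, 0.146]
orientation: [-179.9, -0.0, -44.0]
force: [1.1, -0.0, -3.5]
opening: 0.0159
```

Run:
```python
from h import *
o=st();T=R.from_euler('xyz',o['orientation'],degrees=True).as_matrix()
print("to spindle tool", T.T@(np.array([.5025,.185,.137])-o['tool_pos']))
n="wrist";w=optics.camera_info(n);im=optics.snapshot(n)[...,::-1];cv2.imwrite(f"pics/{n}7.png",im)
np.savez("w7.npz",**w)
cv2.imwrite("pics/c7.png",cv2.resize(im[:240,60:440],None,fx=2,fy=2,interpolation=cv2.INTER_CUBIC))
```

```text
11.067 [0.5033 0.1857 0.146 ] [-1.7993e+02 -3.0000e-02 -4.4030e+01] F [ 1.06 -0.01 -3.46] M [-0.076  0.1    0.076] op 0.0159
to spindle tool [-0.00010221  0.00106122  0.00897212]
```

View pics/c7.png

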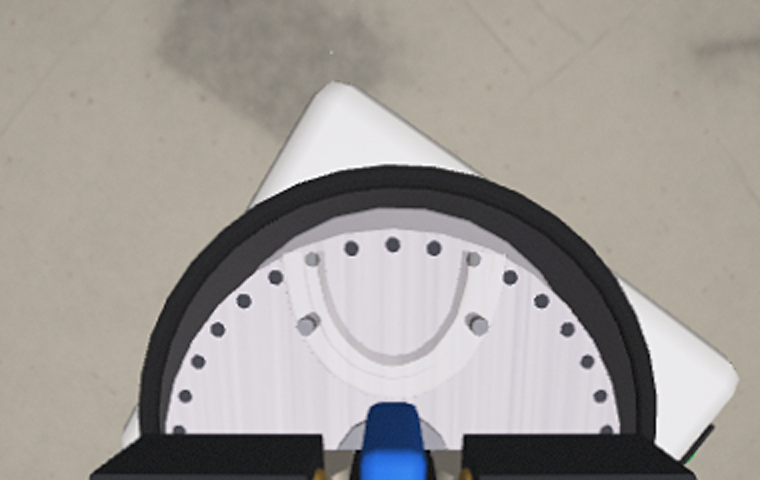

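The rotor is inside the bowl, with the disc at x≈165–620 and the rim at x≈141–655, so it sits slightly left. I'll fit the rim's arc.

Run:
```python
from h import *
from scipy.optimize import least_squares
im=cv2.imread("pics/wrist7.png");w=dict(np.load("w7.npz"));o=st()
g=cv2.GaussianBlur(cv2.cvtColor(im,cv2.COLOR_BGR2GRAY),(0,0),.8)
T=R.from_euler('xyz',o['orientation'],degrees=True).as_matrix();t=o['tool_pos']
def fit(zw,r0,r1,sg,guess,ymax=210,half=55):
  P=[]
  for a in np.arange(-90-half,-89+half,3):
    u=np.radians(a);rs=np.arange(r0,r1,.0001)
    W=np.array([t+T@np.array([-np.sin(u)*r,np.cos(u)*r,t[2]-zw]) for r in rs]);xy=proj(w,W)
    v=cv2.remap(g,xy[:,0].astype(np.float32),xy[:,1].astype(np.float32),1).ravel().astype(float)
    k=np.argmax(sg*np.gradient(v))
    if xy[k,1]<ymax:P.append((T.T@(onz(w,xy[k],zw)-t))[:2])
  P=np.array(P);q=least_squares(lambda q:np.hypot(*(P-q[:2]).T)-q[2],[0,0,guess],loss='soft_l1',f_scale=.0005).x
  return q,len(P)
print('rim',fit(.116,.089,.101,1,.094,half=80))
print('rim',fit(.116,.089,.101,1,.094,half=60))
print('disc',fit(t[2]-.009,.068,.080,-1,.074,half=70))
```

```text
11.117 [0.5033 0.1858 0.146 ] [-1.7991e+02 -2.0000e-02 -4.4020e+01] F [ 0.47 -0.07 -2.42] M [-0.04   0.156 -0.026] op 0.0159
rim (array([0.00061978, 0.00149747, 0.09382625]), 54)
rim (array([0.0009597 , 0.00156077, 0.09359138]), 41)
disc (array([ 9.62486726e-03, -2.75356435e-07,  6.88499268e-02]), 47)
```

Call:
servo_tool:
  rows:
    - [[0.0004, 0.0013, 0.002], [0, 0, 0], 1]
    - [[0, 0, 0.003], [0, 0, 0], 1]
    - [[0, 0, 0.003], [0, 0, 0], 1]
    - [[0, 0, 0.002], [0, 0, 0], 1]
    - [[0, 0, 0.002], [0, 0, 0], 1]
    - [[0, 0, 0], [0, 0, 0], 1]
    - [[0, 0, 0], [0, 0, 0], 1]

```text
clock: 11.7
tool_pos: [0.502, 0.1843, 0.1329]
orientation: [180.0, 0.0, -44.0]
force: [-0.1, -0.1, -4.0]
opening: 0.016
```

```bash
python3 -c "from h import *;st()"
```

```text
11.7 [0.502  0.1843 0.1329] [179.97   0.   -44.  ] F [-0.07 -0.12 -3.96] M [-0.039  0.089  0.007] op 0.016
```

Call:
servo_tool:
  rows:
    - [[0, 0, 0.002], [0, 0, 0], 1]
    - [[0, 0, 0.002], [0, 0, 0], 1]
    - [[0, 0, 0.002], [0, 0, 0], 1]
    - [[0, 0, 0.002], [0, 0, 0], 1]
    - [[0, 0, 0], [0, 0, 0], 1]
    - [[0, 0, 0], [0, 0, 0], 1]

```text
clock: 12.2
tool_pos: [0.502, 0.1843, 0.1249]
orientation: [180.0, 0.0, -44.0]
force: [-0.1, -0.1, -2.5]
opening: 0.0153
```

```bash
python3 -c "from h import *;st()"
```

```text
12.2 [0.502  0.1843 0.1249] [179.98   0.   -44.01] F [-0.09 -0.09 -2.48] M [-0.049  0.085 -0.023] op 0.0153
```

Call:
servo_tool:
  rows:
    - [[0, 0, 0.002], [0, 0, 0], 1]
    - [[0, 0, 0.002], [0, 0, 0], 1]
    - [[0, 0, 0.002], [0, 0, 0], 1]
    - [[0, 0, 0], [0, 0, 0], 1]
    - [[0, 0, 0], [0, 0, 0], 1]

```text
clock: 12.62
tool_pos: [0.502, 0.1843, 0.1189]
orientation: [180.0, 0.0, -44.0]
force: [-0.3, -0.3, -3.0]
opening: 0.0157
```

```bash
python3 -c "from h import *;st()"
```

```text
12.617 [0.502  0.1843 0.1189] [179.98   0.   -44.01] F [-0.27 -0.28 -3.03] M [-0.013  0.143  0.046] op 0.0157
```

Call:
servo_tool:
  rows:
    - [[0, 0, 0.0015], [0, 0, 0], 1]
    - [[0, 0, 0.0015], [0, 0, 0], 1]
    - [[0, 0, 0], [0, 0, 0], 1]
    - [[0, 0, 0], [0, 0, 0], 1]

```text
clock: 12.95
tool_pos: [0.502, 0.1843, 0.1159]
orientation: [180.0, 0.0, -44.0]
force: [0.4, 0.2, -2.7]
opening: 0.0158
```

```bash
python3 -c "from h import *;st()"
```

```text
12.95 [0.502  0.1843 0.1159] [179.98   0.   -44.01] F [ 0.35  0.2  -2.74] M [-0.13   0.127  0.027] op 0.0158
```

Call:
servo_tool:
  rows:
    - [[0, 0, 0.0015], [0, 0, 0], 1]
    - [[0, 0, 0.0015], [0, 0, 0], 1]
    - [[0, 0, 0.0015], [0, 0, 0], 1]
    - [[0, 0, 0], [0, 0, 0], 1]
    - [[0, 0, 0], [0, 0, 0], 1]

```text
clock: 13.37
tool_pos: [0.502, 0.1843, 0.1114]
orientation: [180.0, 0.0, -44.0]
force: [-0.1, -0.2, -2.7]
opening: 0.016
```

```bash
python3 -c "from h import *;st()"
```

```text
13.367 [0.502  0.1843 0.1114] [179.98   0.   -44.01] F [-0.14 -0.18 -2.72] M [-0.052  0.123  0.015] op 0.016
```

Nearly home with no resistance. I'll go down lightly onto the seat.

Call:
servo_tool:
  rows:
    - [[0, 0, 0.0015], [0, 0, 0], 1]
    - [[0, 0, 0.0015], [0, 0, 0], 1]
    - [[0, 0, 0.001], [0, 0, 0], 1]
    - [[0, 0, 0], [0, 0, 0], 1]
    - [[0, 0, 0], [0, 0, 0], 1]

```text
clock: 13.78
tool_pos: [0.5022, 0.1845, 0.1077]
orientation: [-180.0, -0.0, -44.0]
force: [0.1, -0.2, -0.3]
opening: 0.0156
```

```bash
python3 -c "from h import *
for i in range(2): st(); optics.snapshot('side')"
```

```text
13.783 [0.5022 0.1845 0.1077] [-1.7999e+02 -1.0000e-02 -4.4000e+01] F [ 0.05 -0.17 -0.3 ] M [-0.055  0.384  0.024] op 0.0156
13.833 [0.5022 0.1845 0.1078] [-1.7998e+02 -1.0000e-02 -4.4010e+01] F [-0.33 -0.17 -0.57] M [ 0.008  0.309 -0.034] op 0.0158
```

Contact is soft: about 2.5 N at TCP z=0.108, which matches the hub on the seat (0.109 less about 1 mm of sink). I'll release and look.

Call:
servo_tool:
  rows:
    - [[0, 0, 0], [0, 0, 0], 0.8]
    - [[0, 0, 0], [0, 0, 0], 0.7]
    - [[0, 0, 0], [0, 0, 0], 0.6]
    - [[0, 0, 0], [0, 0, 0], 0.5]
    - [[0, 0, 0], [0, 0, 0], 0.4]
    - [[0, 0, 0], [0, 0, 0], 0.4]
    - [[0, 0, 0], [0, 0, 0], 0.4]
    - [[0, 0, 0], [0, 0, 0], 0.4]
    - [[0, 0, 0], [0, 0, 0], 0.4]
    - [[0, 0, 0], [0, 0, 0], 0.4]
    - [[0, 0, 0], [0, 0, 0], 0.4]
    - [[0, 0, 0], [0, 0, 0], 0.4]

```text
clock: 14.88
tool_pos: [0.502, 0.1844, 0.1075]
orientation: [180.0, 0.0, -44.0]
force: [0.4, 0.5, 0.3]
opening: 0.0523
```

```bash
python3 -c "from h import *
st()"
```

```text
14.883 [0.502  0.1844 0.1075] [180.     0.   -44.01] F [0.44 0.55 0.33] M [-0.     0.1    0.007] op 0.0523
```

Released. Now up and slightly back so the cameras can see.

Call:
servo_tool:
  rows:
    - [[0, 0, -0.006], [0, 0, 0], 0.4]
    - [[0, 0, -0.01], [0, 0, 0], 0.4]
    - [[0, 0, -0.015], [0, 0, 0], 0.4]
    - [[0, 0, -0.02], [0, 0, 0], 0.4]
    - [[0, 0, -0.02], [0, 0, 0], 0.4]
    - [[0, 0, -0.02], [0, 0, 0], 0.2]
    - [[0, 0, -0.02], [0, 0, 0], 0]
    - [[0, 0, -0.02], [0, 0, 0], 0]
    - [[0, 0, 0], [0, 0, 0], 0]
    - [[0, 0, 0], [0, 0, 0], 0]
    - [[0, 0, 0], [0, 0, 0], 0]
    - [[0, 0, 0], [0, 0, 0], 0]

```text
clock: 15.88
tool_pos: [0.5016, 0.1841, 0.2381]
orientation: [179.9, 0.0, -44.0]
force: [0.6, -0.9, -0.7]
opening: 0.087
```

Run:
```python
from h import *
st()
w=optics.camera_info("wrist");np.savez("w8.npz",**w)
ims={}
for n in("wrist","side","scene"):
    ims[n]=optics.snapshot(n)[...,::-1];cv2.imwrite(f"pics/{n}8.png",ims[n])
cv2.imwrite("pics/c8.png",cv2.resize(ims["wrist"][:300,60:440],None,fx=2,fy=2,interpolation=cv2.INTER_CUBIC))
cv2.imwrite("pics/d8.png",np.hstack([cv2.resize(ims["side"][130:220,190:280],(400,400),interpolation=cv2.INTER_CUBIC),cv2.resize(ims["scene"][170:260,185:275],(400,400),interpolation=cv2.INTER_CUBIC)]))
```

```text
15.883 [0.5016 0.1841 0.2381] [ 1.7995e+02  2.0000e-02 -4.4020e+01] F [ 0.63 -0.91 -0.69] M [0.017 0.18  0.012] op 0.087
```

View pics/c8.png

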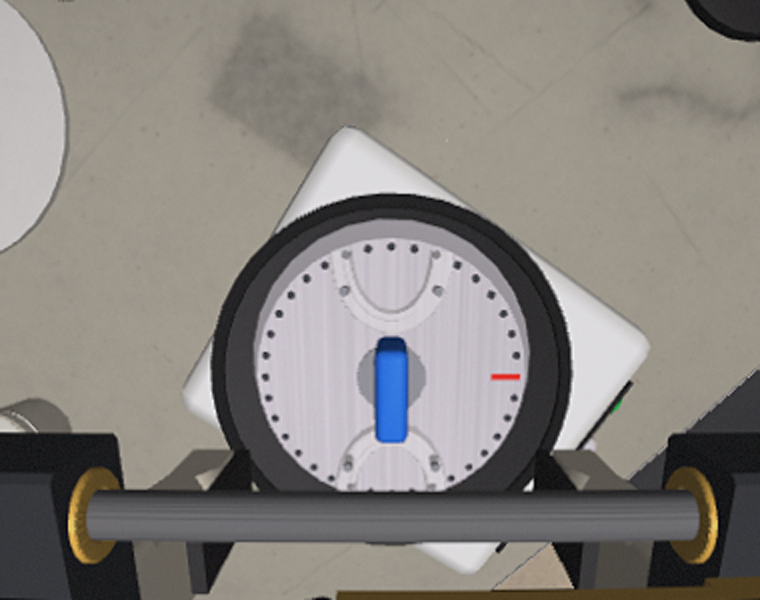

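View pics/d8.png

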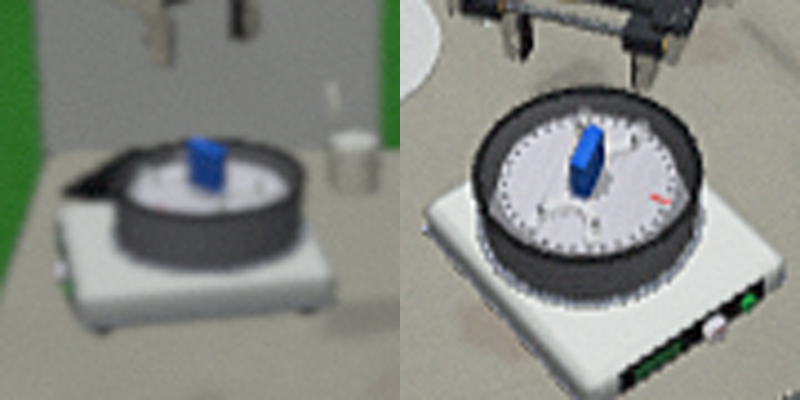

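The wrist, side and scene views show the rotor in the bowl, level and free of the gripper, with the red line towards the key. As a height check I'll fit the disc's apparent radius.

Run:
```python
from h import *
from scipy.optimize import least_squares
im=cv2.imread("pics/wrist8.png");w=dict(np.load("w8.npz"))
g=cv2.GaussianBlur(cv2.cvtColor(im,cv2.COLOR_BGR2GRAY),(0,0),.8)
c0=np.array([60+391/2,376/2]);L=np.radians
for z in(.099,.111):
  P=[]
  for a in np.r_[-35:30:3,150:215:3]:
    r=np.arange(58,73,.2);xy=c0+np.c_[np.cos(L(a))*r,np.sin(L(a))*r]
    v=cv2.remap(g,xy[:,0].astype(np.float32),xy[:,1].astype(np.float32),1).ravel().astype(float)
    P.append(onz(w,xy[np.argmin(np.gradient(v))],z)[:2])
  P=np.array(P);print(z,least_squares(lambda q:np.hypot(*(P-q[:2]).T)-q[2],[.502,.1845,.073],loss='soft_l1',f_scale=.0005).x)
```

```text
0.099 [0.50542936 0.18190245 0.07540981]
0.111 [0.5072438  0.18011161 0.07237059]
```

The fit is ambiguous because the bowl-floor edge contaminates it. I'll use the disc's ring of holes instead, compared with the first picture on the stand.

Run:
```python
from h import *
from scipy.optimize import least_squares
w8=dict(np.load("w8.npz"));w3=None
def holes(f,c,rmin,rmax,ymax):
    g=cv2.cvtColor(cv2.imread(f),cv2.COLOR_BGR2GRAY);b=cv2.morphologyEx(g,cv2.MORPH_BLACKHAT,np.ones((7,7),np.uint8))
    n,l,s,ce=cv2.connectedComponentsWithStats((b>40).astype(np.uint8))
    out=[]
    for i in range(1,n):
        m=l==i;ys,xs=np.nonzero(m);wt=b[m].astype(float);p=np.array([(xs*wt).sum(),(ys*wt).sum()])/wt.sum();r=np.hypot(*(p-c))
        if 4<=s[i,4]<40 and rmin<r<rmax and p[1]<ymax: out.append(p)
    return np.array(out)
def fit(P,w,z):
    X=np.array([onz(w,p,z)[:2] for p in P]);s=least_squares(lambda q:np.hypot(*(X-q[:2]).T)-q[2],[*X.mean(0),.068],loss='soft_l1',f_scale=.0005);return s.x,np.std(np.hypot(*(X-s.x[:2]).T)-s.x[2])
# camera for wrist1: rebuild from tool pose
o=telemetry.get_obs();
def camfor(tp,eu):
    T8=R.from_euler('xyz',[179.95,.02,-44.02],degrees=True).as_matrix();M8=cv2.Rodrigues(w8['rvec'])[0]
    C=T8.T@(-M8.T@w8['tvec']-np.array([.5016,.1841,.2381]));A=T8.T@M8.T
    T=R.from_euler('xyz',eu,degrees=True).as_matrix();M=(T@A).T;w=dict(w8);w['rvec']=cv2.Rodrigues(M)[0];w['tvec']=-M@(np.array(tp)+T@C);return w
wa=camfor([.5232,-.1693,.2264],[179.98,.01,-77.68]);wb=camfor([.5263,-.1696,.1462],[179.88,.02,-74.91])
a=holes("pics/wrist1.png",np.array([253,179]),45,62,235);b=holes("pics/wrist3.png",np.array([254,195]),58,78,243)
print(len(a),fit(a,wa,.046));print(len(b),fit(b,wb,.046))
c=holes("pics/wrist8.png",np.array([255.5,188]),55,70,243);print(len(c))
for z in(.094,.097,.1,.103,.106,.109,.112):print(z,fit(c,w8,z))
```

```text
36 (array([ 0.52753584, -0.16721694,  0.06962492]), np.float64(0.0010836005886735057))
25 (array([ 0.52746963, -0.16718702,  0.06968701]), np.float64(6.869531834285616e-05))
32
0.094 (array([0.5014211 , 0.1857754 , 0.07069019]), np.float64(0.00034875901747588296))
0.097 (array([0.50190801, 0.18529693, 0.06999003]), np.float64(0.00034526941596420854))
0.1 (array([0.50239493, 0.18481846, 0.06928988]), np.float64(0.00034177998310148055))
0.103 (array([0.50288184, 0.18433998, 0.06858972]), np.float64(0.0003382907885687511))
0.106 (array([0.50336876, 0.18386151, 0.06788956]), np.float64(0.0003348017746028579))
0.109 (array([0.50385568, 0.18338304, 0.06718941]), np.float64(0.0003313129776483387))
0.112 (array([0.50434259, 0.18290456, 0.06648925]), np.float64(0.00032782435917072777))
```

```bash
python3 -c "
from h import *
st();print(ctrl.close_job())"
```

```text
16.033 [0.5018 0.1841 0.2379] [ 1.7992e+02  1.0000e-02 -4.4010e+01] F [ 1.15  0.17 -0.63] M [-0.024  0.221  0.033] op 0.0876
the job is handed in; nothing more can be done
None
```

The rotor is on the spin cleaner, home on its seat and let go, and I handed the job in at about 16 s. I measured the rotor, the spindle and the brass key (about 46° in world yaw) with the wrist camera. I gripped the blue handle, lifted the rotor off the stand, turned it to the measured key angle and lowered it in small steps. The keyway went over the key first time, so no to-and-fro turning was needed.

**Force:** the readings showed no resistance on the way down, then about 2.5 N more when the hub met the seat.

**Height:** the disc's hole ring puts its top at about 98.5 mm, against 100 mm expected when home and 112 mm if the hub stood on the key. The tool height at contact agreed with this.

**After release:** all three cameras show the rotor level and centred in the bowl, with the gripper clear above it. I did not compare the bystander objects' positions before and after, but no unexpected contact forces showed up.

**Disagreement:** an earlier height check by fitting the disc's outer edge was ambiguous, giving a height between home and standing on the key. It had probably picked up the bowl-floor edge, so I relied on the hole ring instead.

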